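# Clear the garage bench: sort sockets, fitting and wedges into their trays

### The job

Put the loose things on the bench away: stand both steel sockets upright in the red tray and the brass fitting upright in the blue tray, and pack the two door wedges side by side in the yellow tray, lying as they are, head to tail with their sloping faces together and their straight faces along the tray's long walls, so that they fill its rectangle. Everything must end up flat on the tray floors, with the tape measure and the white bottle left standing where they are.

Things in the scene. Friction and masses are not known exactly. Their poses are not given: they have to be found in the camera images.
- pale_wedge_mid (a point): door wedge, pale bare wood, on its side; from above a right-angled taper 64 mm long, 32 mm wide at the thick end, 16 at the thin; 40 tall, 50 g. Point: half-way up and along, 8 mm from the straight face (y = -8). x to the thin end; end faces square to x at +-32 (pinch it over these two, clear of a neighbour at its side). y to the sloping face (y = 24 at thick end, 8 at thin). z up
- green_wedge_mid (a point): door wedge, painted dark green, on its side; from above a right-angled taper 64 mm long, 32 mm wide at the thick end, 16 at the thin; 40 tall, 50 g. Point: half-way up and along, 8 mm from the straight face (y = -8). x to the thin end; end faces square to x at +-32 (pinch it over these two, clear of a neighbour at its side). y to the sloping face (y = 24 at thick end, 8 at thin). z up
- tall_socket_mid (a point): the taller of two steel wrench sockets, a cylinder standing upright, 28 mm diameter, 56 mm tall, black hexagon hole in its top; the point is its centre, 28 mm above its foot, z up along its axis
- short_socket_mid (a point): the shorter, thicker steel wrench socket, a cylinder standing upright, 34 mm diameter, 44 mm tall, black hexagon hole in its top; the point is its centre, 22 mm above its foot, z up along its axis
- brass_fitting_mid (a point): a brass hose fitting standing upright: a hexagonal foot 34 mm across flats and 16 mm tall, and on it a round tube 21 mm diameter up to 50 mm; the point is on the axis 25 mm above its foot, z up. Grip it by the tube
- wedge_tray: shallow yellow tray, fixed to the bench: outside 84 x 68 mm and 10 mm tall, walls 4 mm, floor 4 mm thick, so 76 mm (x) by 60 mm (y) inside; origin at the centre of its underside, on the bench; x along its long side, z up
- socket_tray: red tray, fixed to the bench: outside 138 x 88 mm and 18 mm tall, walls 4 mm, floor 4 mm thick, so 130 mm (x) by 80 mm (y) inside; origin at the centre of its underside, on the bench; x along its long side, z up
- fitting_tray: blue tray, fixed to the bench: outside 98 x 88 mm and 18 mm tall, walls 4 mm, floor 4 mm thick, so 90 mm (x) by 80 mm (y) inside; origin at the centre of its underside, on the bench; x along its long side, z up
- tape_measure_mid (a point): bystander: a yellow and black tape measure, 68 x 36 mm and 62 mm tall, loose on the bench at the left; the point is its centre
- glue_bottle_mid (a point): bystander: a white bottle with an orange cap, 52 mm diameter, 130 mm tall, standing loose at the right; the point is its centre

How it is judged:
At the end, for the whole second after the job is handed in: Sockets in the red tray, fitting in the blue: on the floor (6 mm), tilt under 0.15 rad. Both wedges flat in the yellow tray (3 mm, 0.08 rad), within 9 mm of its middle lengthways and 0.18 rad of its long axis, each sloping face to the middle line, its point 6 to 28 mm from it. All at rest (x of pale_wedge_mid in the frame of wedge_tray between -0.009 and 0.009 m and y of pale_wedge_mid in the frame of wedge_tray between -0.028 and 0.028 m and z of pale_wedge_mid in the frame of wedge_tray between 0.021 and 0.027 m and angle between each of pale_wedge_mid, green_wedge_mid's own z axis and vertical below 0.08 rad and linear speed of each of pale_wedge, green_wedge, tall_socket, short_socket, brass_fitting below 0.02 m/s and angular speed of each of pale_wedge, green_wedge, tall_socket, short_socket, brass_fitting below 0.2 rad/s and angle between the x axis of each of pale_wedge_mid, green_wedge_mid and the x axis of wedge_tray, either way round below 0.18 rad and y of wedge_tray in the frame of pale_wedge_mid between 0.006 and 0.028 m and x of green_wedge_mid in the frame of wedge_tray between -0.009 and 0.009 m and y of green_wedge_mid in the frame of wedge_tray between -0.028 and 0.028 m and z of green_wedge_mid in the frame of wedge_tray between 0.021 and 0.027 m and y of wedge_tray in the frame of green_wedge_mid between 0.006 and 0.028 m and x of tall_socket_mid in the frame of socket_tray between -0.056 and 0.056 m and y of tall_socket_mid in the frame of socket_tray between -0.031 and 0.031 m and z of tall_socket_mid in the frame of socket_tray between 0.026 and 0.038 m and angle between each of tall_socket_mid, short_socket_mid, brass_fitting_mid's own z axis and vertical below 0.15 rad and x of short_socket_mid in the frame of socket_tray between -0.056 and 0.056 m and y of short_socket_mid in the frame of socket_tray between -0.031 and 0.031 m and z of short_socket_mid in the frame of socket_tray between 0.02 and 0.032 m and x of brass_fitting_mid in the frame of fitting_tray between -0.036 and 0.036 m and y of brass_fitting_mid in the frame of fitting_tray between -0.031 and 0.031 m and z of brass_fitting_mid in the frame of fitting_tray between 0.023 and 0.035 m); the robot touches nothing.
It fails at once if the tape measure is pushed more than 30 mm (distance of tape_measure_mid from where it was at the start of the episode above 0.03 m).
It fails at once if the white bottle is pushed more than 30 mm (distance of glue_bottle_mid from where it was at the start of the episode above 0.03 m).
It also fails if it takes over 131 s, if anything falls off the work surface, if the arm or the gripper's body presses on something with over 40 N, if the wrist force passes 120 N, or if a joint passes its speed limit or range.

### The arm

A 6-joint arm with a two-finger parallel gripper is mounted at the origin on the work surface. World frame = base frame: x ahead of the robot, y to its left, z up, the work surface at z = 0. Lengths are in m, angles in rad, forces in N, time in s.
With the tool pointing down it reaches from about 0.275 to 0.975 m from the base axis. Payload 8.4 kg.
Tool frame: the origin (TCP) lies between the finger pads; the fingertips stand 14 mm ahead of it and the grasp point (between the pads) lies 5 mm behind it; z points along the fingers, y is the line along which they close (so a half turn about z gives the same grasp; the last joint's range is limited). The gripper opens to 92 mm and grips with 3 to 60 N. Pads are 20 mm wide; open, the fingers measure 128 mm over their backs; the gripper's body (75 mm by 189 mm) begins 69 mm behind the grasp point.
Start: joints at [-1.208, 0.353, 1.633, -0, 1.155, -0.002], TCP at [0.223, -0.584, 0.229] pointing down, gripper open.
Joint ranges: [-2.63, 2.63], [-0.92, 2.1], [0.06, 2.66], [-1.3, 4.44], [0, 2.69], [-3.02, 3.02]. Speed limits (rad/s): [2.22, 2.22, 2.79, 3.14, 3.14, 3.14].

### API

Orientations are given as a rotation vector (axis times angle).
In Python, from station import telemetry, imaging, order, models gives the robot as it stands. The module is installed in compiled form; this text tells all that it offers.
- The arm moves only by the shell command python3 -m jog 'ROWS'. ROWS is JSON, a list of rows, each an object with "hand": the opening, from 0 (shut) to 1 (fully open); "offset": the shift along the tool's x, y, z scaled (see below), a list of three; "turn": the turn, a rotation vector about the tool's x, y, z scaled (see below), a list of three. A call has 1 to 12 rows; each row shifts and turns the commanded pose from where the row before left it, along the tool's axes as they then stand; what a row does not reach is not made up. The controller multiplies each number of a shift by 0.04 m and each number of a turn by 60 degrees. A row lasts 1/12 s, in which the tool goes at most 41.7 mm and 7.16 degrees, less where a joint would pass 70% of its speed; a pose out of reach is approached as far as the arm can. A call with a number of a shift or a turn outside -1 to 1 is refused whole. A call with a gripper value outside its range is refused whole. The fingers move at their own pace and stop on an object; the grip force is fixed at half the most. Time passes only in rows, so rows that do not move let the fingers close. It gives the time, the measured TCP pose, the force, the opening and the grip force at its end, in the units of the state.
- telemetry.get_obs(): the state, without advancing time (a new reading comes with each control period).
- imaging.get_image(name): name is "scene" or "top" or "wrist"; returns (picture, depth): 400x640x3 uint8, blue, green, red; 400x640 float32, m along the optical axis (not along the pixel's ray), 0 where there is no reading.
- imaging.calibration(name): a dict with "fx", "fy", "cx", "cy" (pixels), "T" (4x4, takes a point from camera to world coordinates); the wrist camera has in their place "tool_from_camera" (4x4, takes a point from camera to tool coordinates, whose origin is the TCP and whose axes are the flange's). Camera axes: x right, y down, z forward; pixel columns grow to the right and rows downward; lengths in m; the calibration is good to about 2 mm. The wrist camera is an equidistant fisheye: a pixel r from the principal point sees the ray r / f radians off the axis. A picture is of the moment at which its call begins: read the wrist's pose just before it. calibration takes no time and is no camera call.
- order.close_job(): hands the job in; it is judged then, once.
Trained networks look in the newest picture that a camera, given by its name, has taken for a name from the list of things; names that differ only in an ending like _2 or _b are one class to them, and where a whole thing is asked for, a point or a joint stands for the part that bears it (a point fixed in the world has none). Each returns a list of dicts, best first, with "p" (0 to 1); they miss things now and then, are a little off and sometimes report something else, mostly with a low value. They report only what shows in the picture. A call takes as long as a camera call.
- models.spot_in(thing, camera): "bbox" ([left, top, right, bottom] in pixels, round what is visible of it).
- models.cut_out(thing, camera): "region" (400x640 bool, what is visible of it) and "bbox" ([left, top, right, bottom] in pixels, round what is visible of it).
- models.mark_of(thing, camera): "position" ([column, row] in pixels: a listed point, or the origin of a listed thing).
The state is a dict: "time_s": time; "joint_pos": joint angles; "joint_velocities": joint speeds; "effort": joint torques, N m; "tcp_pos": TCP position; "ee_rot": TCP orientation; "contact_force": force on the tool from outside, world axes, zero at the start; "wrist_torque": the same for the moment, N m; "gripper_width": finger opening in m; "grip_force": force on a finger pad.
Only numpy, scipy, OpenCV 4.12 (cv2) and the standard library are available. Lean on these libraries where they do the work, as an engineer would, in place of code of your own. Each camera call takes 0.05 s, during which the arm holds its last target. There are 200 camera calls.

## Working session

There is one attempt and no reset: what is moved stays moved. The work goes in short steps, Python scripts to look and compute and a shell command to move; the robot and the scene stay as the last step left them, time stands still between calls to the robot, and variables do not carry over. Pictures are saved under pics/ and viewed, at most 14 in all, crops included, and the job is handed in when it is done.

```bash
mkdir -p pics; cat > h.py <<'E'
import numpy as np, cv2
from scipy.spatial.transform import Rotation as R
from station import telemetry, imaging, order, models
def cloud(cam, d):
    c=imaging.calibration(cam); v,u=np.mgrid[:400,:640]
    P=np.stack([(u-c['cx'])/c['fx']*d,(v-c['cy'])/c['fy']*d,d],-1)
    T=np.array(c['T']); return P@T[:3,:3].T+T[:3,3]
def st():
    o=telemetry.get_obs(); r=R.from_rotvec(o['ee_rot'])
    return o,r.as_matrix()
E
cat > m.py <<'E'
from h import *
o,M=st(); print(o['time_s'],o['tcp_pos'],M.round(3).tolist(),o['gripper_width'])
T=['pale_wedge_mid','green_wedge_mid','tall_socket_mid','short_socket_mid','brass_fitting_mid','wedge_tray','socket_tray','fitting_tray','tape_measure_mid','glue_bottle_mid']
im,d=imaging.get_image('top'); cv2.imwrite('pics/top0.png',im); P=cloud('top',d)
print(np.array(imaging.calibration('top')['T']).round(3).tolist())
for t in T:
    r=models.cut_out(t,'top')
    if not r: print(t,'none'); continue
    m=r[0]['region']&(d>0); Q=P[m]; zt=np.percentile(Q[:,2],95)
    tp=Q[Q[:,2]>zt-0.008]
    rect=cv2.minAreaRect((tp[:,:2]*1000).astype(np.float32))
    print(t,round(r[0]['p'],2),r[0]['bbox'],'ztop',zt.round(3),'mean',tp.mean(0).round(3),'rect',np.round(rect[0],1),np.round(rect[1],1),round(rect[2],1))
E
python3 m.py
```

```text
0.0 [ 0.222812   -0.58341175  0.22786926] [[0.934, 0.357, -0.0], [0.357, -0.934, 0.001], [0.0, -0.001, -1.0]] 0.09149534801921634
[[0.006, -0.997, 0.076, 0.453], [-1.0, -0.008, -0.027, 0.017], [0.027, -0.076, -0.997, 1.188], [0.0, 0.0, 0.0, 1.0]]
pale_wedge_mid 0.5 [323.9, 213.1, 334.3, 237.0] ztop 0.043 mean [ 0.471 -0.016  0.04 ] rect [475.8 -17.2] [60.5 24.9] 0.3
green_wedge_mid 0.58 [249.6, 226.5, 273.8, 244.3] ztop 0.043 mean [0.448 0.166 0.039] rect [452.  165.6] [27.9 60.1] 44.9
tall_socket_mid 0.65 [425.1, 239.0, 434.5, 246.0] ztop 0.059 mean [ 0.43  -0.301  0.056] rect [ 430.3 -301.4] [22.3 25. ] 52.3
short_socket_mid 0.7 [251.1, 227.4, 274.1, 244.6] ztop 0.043 mean [0.447 0.167 0.039] rect [451.2 166.4] [27.9 61.9] 44.9
brass_fitting_mid none
wedge_tray 0.7 [309.2, 148.4, 334.4, 181.6] ztop 0.011 mean [ 0.651 -0.     0.006] rect [6.509e+02 5.000e-01] [84.8 67.4] 14.1
socket_tray 0.96 [380.8, 169.0, 433.0, 210.4] ztop 0.018 mean [ 0.581 -0.243  0.016] rect [ 581.4 -239.9] [138.8  88.6] 77.5
fitting_tray 0.66 [218.4, 169.8, 254.2, 206.1] ztop 0.019 mean [0.584 0.25  0.017] rect [582.2 248.5] [98.2 88.7] 6.5
tape_measure_mid 0.6 [132.6, 209.7, 154.1, 236.2] ztop 0.064 mean [0.487 0.489 0.061] rect [485.7 490.9] [64.4 35.5] 1.8
glue_bottle_mid 0.8 [472.4, 208.7, 505.3, 230.9] ztop 0.129 mean [ 0.493 -0.457  0.128] rect [ 493.2 -457.9] [23.7 23.2] 52.3
```

```bash
python3 -c "
from h import *
im,d=imaging.get_image('scene'); cv2.imwrite('pics/sc0.png',im)"
```

```text
(no output)
```

View pics/top0.png

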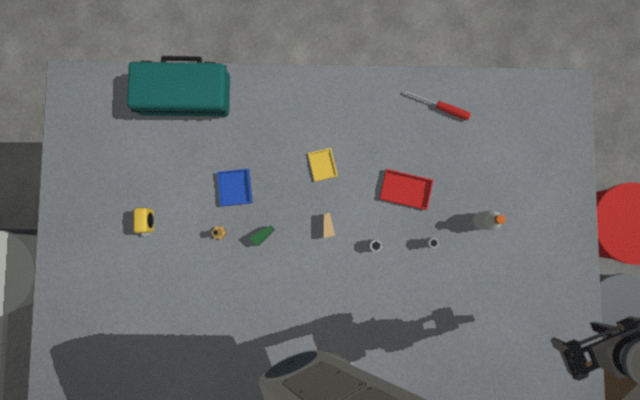

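```bash
cat > m2.py <<'E'
from h import *
im,d=imaging.get_image('top'); P=cloud('top',d); 
c=im[195:260,195:445]; cv2.imwrite('pics/z0.png',cv2.resize(c,None,fx=3.2,fy=3.2,interpolation=cv2.INTER_CUBIC))
m=((P[...,2]>0.03)&(P[...,2]<0.09)&(P[...,0]>0.38)&(P[...,0]<0.52)&(abs(P[...,1])<0.4)&(d>0)).astype(np.uint8)
n,L,S,C=cv2.connectedComponentsWithStats(m)
for i in range(1,n):
    if S[i,4]<10: continue
    Q=P[L==i]; zt=np.percentile(Q[:,2],90); tp=Q[Q[:,2]>zt-0.008]
    r=cv2.minAreaRect((tp[:,:2]*1000).astype(np.float32))
    print(C[i].round(0),S[i,4],zt.round(3),tp.mean(0).round(4),np.round(r[0],1),np.round(r[1],1),round(r[2],1))
print({k:np.array(v).round(4).tolist() for k,v in imaging.calibration('wrist').items()})
E
python3 m2.py
```

```text
[328. 226.] 201 0.043 [ 0.4743 -0.0155  0.0396] [475.9 -18.5] [66.  27.7] 0.4
[261. 235.] 209 0.043 [0.4477 0.1673 0.04  ] [452.4 167.8] [31.1 62.2] 45.5
[216. 232.] 59 0.053 [0.455  0.29   0.0496] [454.7 289.5] [16.3 21. ] 0.4
[375. 245.] 123 0.046 [ 0.4209 -0.1467  0.0432] [ 420.3 -146.4] [30.2 30.9] 1.2
[432. 242.] 103 0.058 [ 0.4296 -0.3029  0.055 ] [ 429.4 -302.9] [26.3 25.3] 40.4
{'fx': 309.7069, 'fy': 309.7069, 'cx': 317.6492, 'cy': 197.621, 'tool_from_camera': [[0.0002, -0.9718, -0.2356, 0.0656], [1.0, 0.0003, -0.0001, -0.0005], [0.0002, -0.2356, 0.9718, -0.1561], [0.0, 0.0, 0.0, 1.0]]}
```

View pics/z0.png

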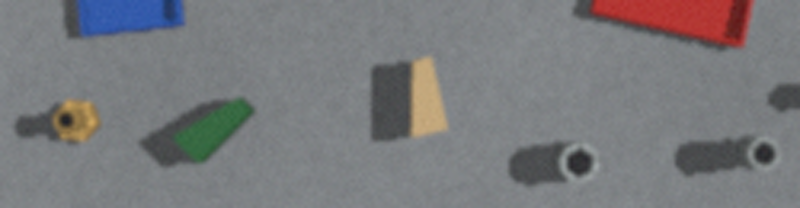

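View pics/sc0.png

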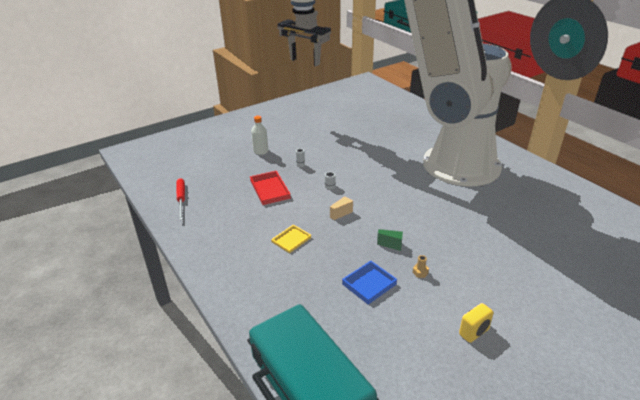

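The zoomed top view shows the brass fitting at (76,121), the green wedge at (215,130) with its thin end to the upper right, and the pale wedge at (428,97) with its thin end up and its straight face to the right. The sockets are at (580,160) and (764,153). In the scene view everything stands upright. I'll start with the tall socket.

```bash
cat > go.py <<'E'
import sys
from h import *
o,M=st(); x,y,z,psi=map(float,sys.argv[1:5]); p=np.array(o['tcp_pos'])
cur=np.degrees(np.arctan2(M[1,0],M[0,0])); dpsi=psi-cur
T=-dpsi/60; n=int(np.ceil(abs(dpsi)/7.1))
a=np.radians(psi); M2=np.array([[np.cos(a),np.sin(a),0],[np.sin(a),-np.cos(a),0],[0,0,-1]])
d=M2.T@(np.array([x,y,z])-p)/0.04; k=int(np.ceil(np.linalg.norm(d)/1.0))
print('t',round(o['time_s'],2),'pos',p.round(4),'psi',cur.round(2),'tilt',np.degrees(np.arccos(-M[2,2])).round(2),'w',round(o['gripper_width'],4),'F',np.round(o['contact_force'],1),'j',np.round(o['joint_pos'],2))
print('turn z total',round(T,3),'rows',n,'each',round(T/max(n,1),4)); print('offset after turn',d.round(3),'rows',k,'each',(d/max(k,1)).round(4))
E
python3 go.py 0.4296 -0.3029 0.10 77.5
```

```text
t 0.65 pos [ 0.223  -0.5839  0.2286] psi 20.9 tilt 0.0 w 0.0918 F [ 0.3  0.6 -0.4] j [-1.21  0.35  1.63 -0.    1.16 -0.  ]
turn z total -0.943 rows 8 each -0.1179
offset after turn [7.976 3.523 3.215] rows 10 each [0.7976 0.3523 0.3215]
```

```bash
python3 -m jog '[{"hand":1,"offset":[0,0,0],"turn":[0,0,-0.118]},{"hand":1,"offset":[0,0,0],"turn":[0,0,-0.118]},{"hand":1,"offset":[0,0,0],"turn":[0,0,-0.118]},{"hand":1,"offset":[0,0,0],"turn":[0,0,-0.118]},{"hand":1,"offset":[0,0,0],"turn":[0,0,-0.118]},{"hand":1,"offset":[0,0,0],"turn":[0,0,-0.118]},{"hand":1,"offset":[0,0,0],"turn":[0,0,-0.118]},{"hand":1,"offset":[0,0,0],"turn":[0,0,-0.118]}]'
python3 -m jog '[{"hand":1,"offset":[0.8,0.35,0.32],"turn":[0,0,0]},{"hand":1,"offset":[0.8,0.35,0.32],"turn":[0,0,0]},{"hand":1,"offset":[0.8,0.35,0.32],"turn":[0,0,0]},{"hand":1,"offset":[0.8,0.35,0.32],"turn":[0,0,0]},{"hand":1,"offset":[0.8,0.35,0.32],"turn":[0,0,0]},{"hand":1,"offset":[0.8,0.35,0.32],"turn":[0,0,0]},{"hand":1,"offset":[0.8,0.35,0.32],"turn":[0,0,0]},{"hand":1,"offset":[0.8,0.35,0.32],"turn":[0,0,0]},{"hand":1,"offset":[0.8,0.35,0.32],"turn":[0,0,0]},{"hand":1,"offset":[0.8,0.35,0.32],"turn":[0,0,0]},{"hand":1,"offset":[0,0,0],"turn":[0,0,0]},{"hand":1,"offset":[0,0,0],"turn":[0,0,0]}]'
python3 go.py 0.4296 -0.3029 0.034 77.5
python3 -c "
from h import *
im,d=imaging.get_image('wrist'); cv2.imwrite('pics/w1.png',im)
print(models.mark_of('tall_socket_mid','wrist')[:2])"
```

```text
time_s: 1.32
tcp_pos: [0.223, -0.5839, 0.2286]
ee_rot: [2.443, 1.975, 0.0]
contact_force: [0.3, 0.7, -0.6]
gripper_width: 0.0916
grip_force: 0.0
time_s: 2.32
tcp_pos: [0.4292, -0.3001, 0.1]
ee_rot: [-2.445, -1.971, 0.001]
contact_force: [-0.2, -0.8, 0.1]
gripper_width: 0.0918
grip_force: 0.0
t 2.32 pos [ 0.4292 -0.3001  0.1   ] psi 77.74 tilt 0.07 w 0.0918 F [-0.2 -0.8  0.1] j [-0.61  0.36  1.96 -0.    0.82 -0.4 ]
turn z total 0.004 rows 1 each 0.0039
offset after turn [-0.067  0.024  1.65 ] rows 2 each [-0.0336  0.0122  0.8252]
[{'position': [318.9, 214.2], 'p': 0.68}]
```

View pics/w1.png

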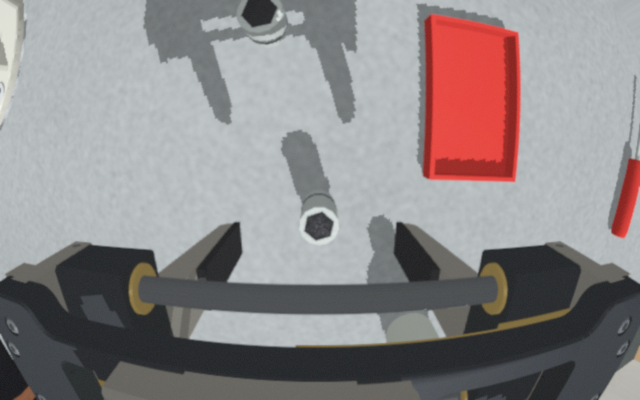

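The wrist view shows the tall socket at (318,226), centred between the fingers, so I'll descend and grip.

```bash
python3 -m jog '[{"hand":1,"offset":[-0.02,0,0.55],"turn":[0,0,0]},{"hand":1,"offset":[-0.02,0,0.55],"turn":[0,0,0]},{"hand":1,"offset":[-0.02,0,0.55],"turn":[0,0,0]},{"hand":1,"offset":[0,0,0],"turn":[0,0,0]},{"hand":0,"offset":[0,0,0],"turn":[0,0,0]},{"hand":0,"offset":[0,0,0],"turn":[0,0,0]},{"hand":0,"offset":[0,0,0],"turn":[0,0,0]},{"hand":0,"offset":[0,0,0],"turn":[0,0,0]},{"hand":0,"offset":[0,0,0],"turn":[0,0,0]},{"hand":0,"offset":[0,0,0],"turn":[0,0,0]},{"hand":0,"offset":[0,0,0],"turn":[0,0,0]},{"hand":0,"offset":[0,0,0],"turn":[0,0,0]}]'; python3 go.py 0.574 -0.271 0.09 77.5
```

```text
time_s: 3.42
tcp_pos: [0.4283, -0.304, 0.0348]
ee_rot: [2.449, 1.967, 0.0]
contact_force: [-0.6, -0.1, -0.3]
gripper_width: 0.0411
grip_force: 0.0
t 3.42 pos [ 0.4283 -0.304   0.0348] psi 77.55 tilt 0.02 w 0.0411 F [-0.6 -0.1 -0.3] j [-0.62  0.47  1.99  0.    0.68 -0.4 ]
turn z total 0.001 rows 1 each 0.0008
offset after turn [ 1.593  3.377 -1.38 ] rows 4 each [ 0.3982  0.8442 -0.345 ]
```

```bash
python3 -m jog '[{"hand":0,"offset":[0,0,0],"turn":[0,0,0]},{"hand":0,"offset":[0,0,0],"turn":[0,0,0]},{"hand":0,"offset":[0,0,0],"turn":[0,0,0]},{"hand":0,"offset":[0,0,0],"turn":[0,0,0]},{"hand":0,"offset":[0,0,-0.7],"turn":[0,0,0]},{"hand":0,"offset":[0,0,-0.7],"turn":[0,0,0]},{"hand":0,"offset":[0.32,0.68,0],"turn":[0,0,0]},{"hand":0,"offset":[0.32,0.68,0],"turn":[0,0,0]},{"hand":0,"offset":[0.32,0.68,0],"turn":[0,0,0]},{"hand":0,"offset":[0.32,0.68,0],"turn":[0,0,0]},{"hand":0,"offset":[0.32,0.68,0],"turn":[0,0,0]},{"hand":0,"offset":[0,0,0],"turn":[0,0,0]}]'; python3 go.py 0.574 -0.271 0.0395 77.5
```

```text
time_s: 4.42
tcp_pos: [0.5799, -0.2699, 0.0908]
ee_rot: [2.445, 1.968, 0.004]
contact_force: [0.1, -0.1, -1.0]
gripper_width: 0.0275
grip_force: 30.0
t 4.42 pos [ 0.5799 -0.2699  0.0908] psi 77.64 tilt 0.22 w 0.0275 F [ 0.1 -0.1 -1. ] j [-0.44  0.52  1.71  0.    0.91 -0.22]
turn z total 0.002 rows 1 each 0.0024
offset after turn [-0.06  -0.137  1.282] rows 2 each [-0.0299 -0.0686  0.6409]
```

```bash
python3 -m jog '[{"hand":0,"offset":[-0.02,-0.04,0.5],"turn":[0,0,0]},{"hand":0,"offset":[-0.02,-0.04,0.5],"turn":[0,0,0]},{"hand":0,"offset":[0,0,0.28],"turn":[0,0,0]},{"hand":0,"offset":[0,0,0],"turn":[0,0,0]},{"hand":0,"offset":[0,0,0],"turn":[0,0,0]},{"hand":0.7,"offset":[0,0,0],"turn":[0,0,0]},{"hand":0.7,"offset":[0,0,0],"turn":[0,0,0]},{"hand":0.7,"offset":[0,0,0],"turn":[0,0,0]},{"hand":0.7,"offset":[0,0,0],"turn":[0,0,0]},{"hand":0.7,"offset":[0,0,-0.5],"turn":[0,0,0]},{"hand":0.7,"offset":[0,0,-0.9],"turn":[0,0,0]},{"hand":0.7,"offset":[0,0,-0.2],"turn":[0,0,0]}]'; python3 go.py 0.4209 -0.1467 0.10 77.5
```

```text
time_s: 5.42
tcp_pos: [0.5735, -0.2727, 0.1079]
ee_rot: [2.446, 1.964, 0.004]
contact_force: [1.7, -0.2, 0.7]
gripper_width: 0.0642
grip_force: 0.0
t 5.42 pos [ 0.5735 -0.2727  0.1079] psi 77.54 tilt 0.31 w 0.0642 F [ 1.7 -0.2  0.7] j [-0.45  0.5   1.71  0.    0.93 -0.23]
turn z total 0.001 rows 1 each 0.0006
offset after turn [ 2.249 -4.406  0.198] rows 5 each [ 0.4499 -0.8811  0.0395]
```

```bash
python3 -m jog '[{"hand":0.7,"offset":[0.45,-0.88,0],"turn":[0,0,0]},{"hand":0.7,"offset":[0.45,-0.88,0],"turn":[0,0,0]},{"hand":0.7,"offset":[0.45,-0.88,0],"turn":[0,0,0]},{"hand":0.7,"offset":[0.45,-0.88,0],"turn":[0,0,0]},{"hand":0.7,"offset":[0.45,-0.88,0],"turn":[0,0,0]},{"hand":0.7,"offset":[0,0,0],"turn":[0,0,0]},{"hand":0.7,"offset":[0,0,0],"turn":[0,0,0]},{"hand":0.7,"offset":[0,0,0],"turn":[0,0,0]}]'; python3 go.py 0.4209 -0.1467 0.034 77.5
cat > look.py <<'E'
# world position of a thing seen by the wrist camera: by mark + given height, and by depth of region
import sys
from h import *
def ray(uv):
    c=imaging.calibration('wrist'); q=np.array([uv[...,0]-c['cx'],uv[...,1]-c['cy']]); r=np.hypot(*q); th=r/c['fx']
    return np.stack([q[0]/np.maximum(r,1e-9)*np.sin(th),q[1]/np.maximum(r,1e-9)*np.sin(th),np.cos(th)],-1)
def toworld(pts,o):
    C=np.array(imaging.calibration('wrist')['tool_from_camera']); M=R.from_rotvec(o['ee_rot']).as_matrix()
    return (pts@C[:3,:3].T+C[:3,3])@M.T+np.array(o['tcp_pos'])
def wcloud(o,d):
    v,u=np.mgrid[:400,:640]; r=ray(np.stack([u,v],-1).astype(float)); return toworld(r/r[...,2:]*d[...,None],o)
def cast(uv,z,o):
    a=toworld(np.zeros(3),o); b=toworld(ray(np.array(uv,float)),o); return a+(b-a)*(z-a[2])/(b-a)[2]
if __name__=='__main__':
    o=telemetry.get_obs(); im,d=imaging.get_image('wrist'); cv2.imwrite(f'pics/{sys.argv[3]}.png',im)
    m=models.mark_of(sys.argv[1],'wrist')
    if m: print(m[0], cast(m[0]['position'],float(sys.argv[2]),o).round(4))
E
python3 look.py short_socket_mid 0.022 w2
```

```text
time_s: 6.08
tcp_pos: [0.4202, -0.1463, 0.104]
ee_rot: [2.447, 1.966, 0.002]
contact_force: [0.5, -1.0, 0.3]
gripper_width: 0.0646
grip_force: 0.0
t 6.08 pos [ 0.4202 -0.1463  0.104 ] psi 77.57 tilt 0.14 w 0.0646 F [ 0.5 -1.   0.3] j [-0.34  0.25  2.12 -0.    0.77 -0.12]
turn z total 0.001 rows 1 each 0.0011
offset after turn [-0.007  0.02   1.751] rows 2 each [-0.0033  0.0098  0.8756]
{'position': [315.8, 205.7], 'p': 0.8} [ 0.4188 -0.1442  0.022 ]
```

```bash
python3 -m jog '[{"hand":0.7,"offset":[0,0,0.9],"turn":[0,0,0]},{"hand":0.7,"offset":[0,0,0.85],"turn":[0,0,0]},{"hand":0.7,"offset":[0,0,0],"turn":[0,0,0]},{"hand":0.7,"offset":[0,0,0],"turn":[0,0,0]},{"hand":0,"offset":[0,0,0],"turn":[0,0,0]},{"hand":0,"offset":[0,0,0],"turn":[0,0,0]},{"hand":0,"offset":[0,0,0],"turn":[0,0,0]},{"hand":0,"offset":[0,0,0],"turn":[0,0,0]},{"hand":0,"offset":[0,0,0],"turn":[0,0,0]},{"hand":0,"offset":[0,0,0],"turn":[0,0,0]},{"hand":0,"offset":[0,0,0],"turn":[0,0,0]},{"hand":0,"offset":[0,0,0],"turn":[0,0,0]}]'; python3 go.py 0.588 -0.209 0.095 77.5
```

```text
time_s: 7.18
tcp_pos: [0.4198, -0.1461, 0.0344]
ee_rot: [2.448, 1.966, 0.002]
contact_force: [-0.6, 0.3, 10.0]
gripper_width: 0.0331
grip_force: 30.0
t 7.18 pos [ 0.4198 -0.1461  0.0344] psi 77.55 tilt 0.12 w 0.0331 F [-0.6  0.3 10. ] j [-0.34  0.38  2.16 -0.    0.6  -0.12]
turn z total 0.001 rows 1 each 0.0008
offset after turn [-0.624  4.446 -1.515] rows 5 each [-0.1248  0.8892 -0.303 ]
```

```bash
python3 -m jog '[{"hand":0,"offset":[0,0,-0.75],"turn":[0,0,0]},{"hand":0,"offset":[0,0,-0.75],"turn":[0,0,0]},{"hand":0,"offset":[-0.125,0.89,0],"turn":[0,0,0]},{"hand":0,"offset":[-0.125,0.89,0],"turn":[0,0,0]},{"hand":0,"offset":[-0.125,0.89,0],"turn":[0,0,0]},{"hand":0,"offset":[-0.125,0.89,0],"turn":[0,0,0]},{"hand":0,"offset":[-0.125,0.89,0],"turn":[0,0,0]},{"hand":0,"offset":[0,0,0],"turn":[0,0,0]},{"hand":0,"offset":[0,0,0],"turn":[0,0,0]},{"hand":0,"offset":[0,0,0],"turn":[0,0,0]}]'; python3 go.py 0.588 -0.209 0.039 77.5
```

```text
time_s: 8.02
tcp_pos: [0.5861, -0.2082, 0.0928]
ee_rot: [-2.448, -1.966, 0.002]
contact_force: [-1.3, -0.8, -2.0]
gripper_width: 0.0336
grip_force: 30.0
t 8.02 pos [ 0.5861 -0.2082  0.0928] psi 77.54 tilt 0.13 w 0.0336 F [-1.3 -0.8 -2. ] j [-0.34  0.5   1.74  0.    0.9  -0.13]
turn z total 0.001 rows 1 each 0.0007
offset after turn [-0.01   0.052  1.344] rows 2 each [-0.0049  0.026   0.672 ]
```

Next I go to the fitting, lifting well after the release.

```bash
python3 -m jog '[{"hand":0,"offset":[0,0.02,0.5],"turn":[0,0,0]},{"hand":0,"offset":[0,0.02,0.5],"turn":[0,0,0]},{"hand":0,"offset":[0,0,0.32],"turn":[0,0,0]},{"hand":0,"offset":[0,0,0],"turn":[0,0,0]},{"hand":0,"offset":[0,0,0],"turn":[0,0,0]},{"hand":0.8,"offset":[0,0,0],"turn":[0,0,0]},{"hand":0.8,"offset":[0,0,0],"turn":[0,0,0]},{"hand":0.8,"offset":[0,0,0],"turn":[0,0,0]},{"hand":0.8,"offset":[0,0,0],"turn":[0,0,0]},{"hand":0.8,"offset":[0,0,-0.5],"turn":[0,0,0]},{"hand":0.8,"offset":[0,0,-0.9],"turn":[0,0,0]},{"hand":0.8,"offset":[0,0,-0.5],"turn":[0,0,0]}]'; python3 go.py 0.4555 0.290 0.11 96.5
```

```text
time_s: 9.02
tcp_pos: [0.5896, -0.2092, 0.1193]
ee_rot: [2.448, 1.966, 0.002]
contact_force: [1.6, -1.9, 0.4]
gripper_width: 0.0735
grip_force: 0.0
t 9.02 pos [ 0.5896 -0.2092  0.1193] psi 77.54 tilt 0.1 w 0.0735 F [ 1.6 -1.9  0.4] j [-0.34  0.47  1.72  0.    0.95 -0.13]
turn z total -0.316 rows 3 each -0.1053
offset after turn [12.78  -1.918  0.232] rows 13 each [ 0.9831 -0.1476  0.0179]
```

```bash
python3 -c "
from h import *
im,d=imaging.get_image('top'); cv2.imwrite('pics/t2.png',im)"
python3 -m jog '[{"hand":0.8,"offset":[0,0,0],"turn":[0,0,-0.105]},{"hand":0.8,"offset":[0,0,0],"turn":[0,0,-0.105]},{"hand":0.8,"offset":[0,0,0],"turn":[0,0,-0.105]},{"hand":0.8,"offset":[0.98,-0.15,0],"turn":[0,0,0]},{"hand":0.8,"offset":[0.98,-0.15,0],"turn":[0,0,0]},{"hand":0.8,"offset":[0.98,-0.15,0],"turn":[0,0,0]},{"hand":0.8,"offset":[0.98,-0.15,0],"turn":[0,0,0]},{"hand":0.8,"offset":[0.98,-0.15,0],"turn":[0,0,0]},{"hand":0.8,"offset":[0.98,-0.15,0],"turn":[0,0,0]}]'
python3 -m jog '[{"hand":0.8,"offset":[0.98,-0.15,0],"turn":[0,0,0]},{"hand":0.8,"offset":[0.98,-0.15,0],"turn":[0,0,0]},{"hand":0.8,"offset":[0.98,-0.15,0],"turn":[0,0,0]},{"hand":0.8,"offset":[0.98,-0.15,0],"turn":[0,0,0]},{"hand":0.8,"offset":[0.98,-0.15,0],"turn":[0,0,0]},{"hand":0.8,"offset":[0.98,-0.15,0],"turn":[0,0,0]},{"hand":0.8,"offset":[0.98,-0.15,0],"turn":[0,0,0]},{"hand":0.8,"offset":[0,0,0],"turn":[0,0,0]},{"hand":0.8,"offset":[0,0,0],"turn":[0,0,0]},{"hand":0.8,"offset":[0,0,0],"turn":[0,0,0]}]'; python3 go.py 0.4555 0.290 0.035 96.5; python3 look.py brass_fitting_mid 0.025 w3
```

```text
time_s: 9.82
tcp_pos: [0.5261, 0.0222, 0.1169]
ee_rot: [2.093, 2.342, 0.001]
contact_force: [0.9, 0.3, 0.0]
gripper_width: 0.0737
grip_force: 0.0
time_s: 10.65
tcp_pos: [0.454, 0.2885, 0.1166]
ee_rot: [2.092, 2.344, -0.001]
contact_force: [0.8, 0.2, 0.4]
gripper_width: 0.0734
grip_force: 0.0
t 10.65 pos [0.454  0.2885 0.1166] psi 96.51 tilt 0.02 w 0.0734 F [0.8 0.2 0.4] j [ 0.56  0.36  1.92 -0.    0.87  0.45]
turn z total 0.0 rows 1 each 0.0001
offset after turn [0.033 0.043 2.039] rows 3 each [0.011  0.0142 0.6797]
{'position': [319.3, 199.0], 'p': 0.64} [0.4543 0.2936 0.025 ]
```

View pics/w3.png

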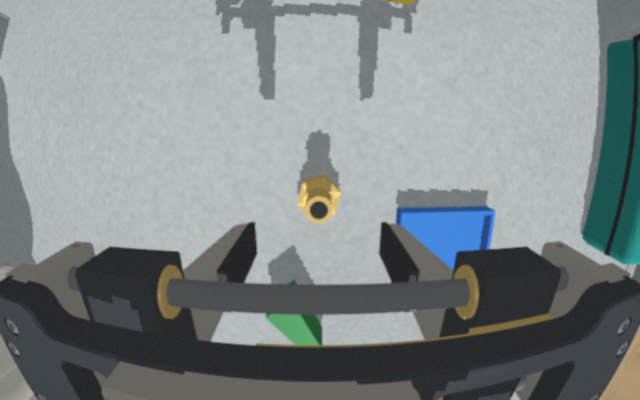

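The fitting shows at (319,199), centred between the fingers, with the blue tray at (445,240). I'll descend a shade forward and grip.

```bash
python3 -m jog '[{"hand":0.8,"offset":[0.07,0.02,0.7],"turn":[0,0,0]},{"hand":0.8,"offset":[0,0,0.7],"turn":[0,0,0]},{"hand":0.8,"offset":[0,0,0.62],"turn":[0,0,0]},{"hand":0.4,"offset":[0,0,0],"turn":[0,0,0]},{"hand":0,"offset":[0,0,0],"turn":[0,0,0]},{"hand":0,"offset":[0,0,0],"turn":[0,0,0]},{"hand":0,"offset":[0,0,0],"turn":[0,0,0]},{"hand":0,"offset":[0,0,0],"turn":[0,0,0]},{"hand":0,"offset":[0,0,0],"turn":[0,0,0]},{"hand":0,"offset":[0,0,0],"turn":[0,0,0]},{"hand":0,"offset":[0,0,0],"turn":[0,0,0]},{"hand":0,"offset":[0,0,0],"turn":[0,0,0]}]'; 
python3 -m jog '[{"hand":0,"offset":[0,0,0],"turn":[0,0,0]},{"hand":0,"offset":[0,0,0],"turn":[0,0,0]},{"hand":0,"offset":[0,0,-0.75],"turn":[0,0,0]},{"hand":0,"offset":[0,0,-0.75],"turn":[0,0,0]}]'
python3 go.py 0.582 0.2485 0.040 96.5
```

```text
time_s: 11.75
tcp_pos: [0.4548, 0.2917, 0.0362]
ee_rot: [2.093, 2.343, 0.001]
contact_force: [-1.2, -0.3, 4.4]
gripper_width: 0.0204
grip_force: 30.0
time_s: 12.08
tcp_pos: [0.4531, 0.2906, 0.0948]
ee_rot: [-2.092, -2.342, 0.007]
contact_force: [-0.4, -0.2, -1.6]
gripper_width: 0.0204
grip_force: 30.0
t 12.08 pos [0.4531 0.2906 0.0948] psi 96.45 tilt 0.27 w 0.0204 F [-0.4 -0.2 -1.6] j [ 0.57  0.39  1.93 -0.    0.83  0.45]
turn z total -0.001 rows 1 each -0.0009
offset after turn [-1.41   3.083  1.369] rows 4 each [-0.3524  0.7708  0.3423]
```

```bash
python3 -m jog '[{"hand":0,"offset":[-0.35,0.76,0],"turn":[0,0,0]},{"hand":0,"offset":[-0.35,0.76,0],"turn":[0,0,0]},{"hand":0,"offset":[-0.35,0.76,0],"turn":[0,0,0]},{"hand":0,"offset":[-0.35,0.76,0],"turn":[0,0,0]},{"hand":0,"offset":[0,0,0],"turn":[0,0,0]},{"hand":0,"offset":[0,0,0],"turn":[0,0,0]},{"hand":0,"offset":[0,0,0],"turn":[0,0,0]}]'; python3 go.py 0.582 0.2485 0.0405 96.5
```

```text
time_s: 12.67
tcp_pos: [0.5807, 0.2492, 0.095]
ee_rot: [-2.093, -2.341, 0.003]
contact_force: [0.2, -0.1, -1.8]
gripper_width: 0.0201
grip_force: 30.0
t 12.67 pos [0.5807 0.2492 0.095 ] psi 96.41 tilt 0.12 w 0.0201 F [ 0.2 -0.1 -1.8] j [0.4  0.51 1.72 0.   0.91 0.29]
turn z total -0.002 rows 1 each -0.0015
offset after turn [-0.021  0.031  1.363] rows 2 each [-0.0107  0.0153  0.6814]
```

```bash
python3 -m jog '[{"hand":0,"offset":[-0.02,0.03,0.5],"turn":[0,0,0]},{"hand":0,"offset":[0,0,0.5],"turn":[0,0,0]},{"hand":0,"offset":[0,0,0.35],"turn":[0,0,0]},{"hand":0,"offset":[0,0,0],"turn":[0,0,0]},{"hand":0,"offset":[0,0,0],"turn":[0,0,0]},{"hand":0.8,"offset":[0,0,0],"turn":[0,0,0]},{"hand":1,"offset":[0,0,0],"turn":[0,0,0]},{"hand":1,"offset":[0,0,0],"turn":[0,0,0]},{"hand":1,"offset":[0,0,-0.4],"turn":[0,0,0]},{"hand":1,"offset":[0,0,-0.9],"turn":[0,0,0]},{"hand":1,"offset":[0,0,-0.9],"turn":[0,0,0]},{"hand":1,"offset":[0,0,-0.7],"turn":[0,0,0]}]'
python3 -m jog '[{"hand":1,"offset":[0,0,0],"turn":[0,0,-0.119]},{"hand":1,"offset":[0,0,0],"turn":[0,0,-0.119]},{"hand":1,"offset":[0,0,0],"turn":[0,0,-0.119]},{"hand":1,"offset":[0,0,0],"turn":[0,0,-0.119]},{"hand":1,"offset":[0,0,0],"turn":[0,0,-0.119]},{"hand":1,"offset":[0,0,0],"turn":[0,0,-0.119]},{"hand":1,"offset":[0,0,0],"turn":[0,0,-0.119]},{"hand":1,"offset":[0,0,0],"turn":[0,0,-0.119]},{"hand":1,"offset":[0,0,0],"turn":[0,0,-0.119]},{"hand":1,"offset":[0,0,0],"turn":[0,0,-0.119]},{"hand":1,"offset":[0,0,0],"turn":[0,0,-0.119]},{"hand":1,"offset":[0,0,0],"turn":[0,0,-0.119]}]'
python3 -m jog '[{"hand":1,"offset":[0,0,0],"turn":[0,0,-0.119]},{"hand":1,"offset":[0,0,0],"turn":[0,0,-0.119]},{"hand":1,"offset":[0,0,0],"turn":[0,0,-0.119]},{"hand":1,"offset":[0,0,0],"turn":[0,0,-0.119]},{"hand":1,"offset":[0,0,0],"turn":[0,0,-0.119]},{"hand":1,"offset":[0,0,0],"turn":[0,0,-0.119]},{"hand":1,"offset":[0,0,0],"turn":[0,0,0]}]'
python3 go.py 0.449 0.165 0.15 225
```

```text
time_s: 13.67
tcp_pos: [0.5836, 0.2491, 0.1608]
ee_rot: [2.093, 2.342, 0.003]
contact_force: [1.4, 0.2, 1.0]
gripper_width: 0.0652
grip_force: 0.0
time_s: 14.67
tcp_pos: [0.5832, 0.2489, 0.1584]
ee_rot: [-0.068, 3.14, 0.0]
contact_force: [0.2, -0.3, 0.2]
gripper_width: 0.0918
grip_force: 0.0
time_s: 15.25
tcp_pos: [0.5832, 0.2489, 0.1584]
ee_rot: [-1.209, 2.899, 0.0]
contact_force: [-0.3, 0.2, -0.7]
gripper_width: 0.092
grip_force: 0.0
t 15.25 pos [0.5832 0.2489 0.1584] psi -134.71 tilt 0.05 w 0.092 F [-0.3  0.2 -0.7] j [ 0.4   0.44  1.68  0.    1.03 -1.96]
turn z total -5.995 rows 51 each -0.1176
offset after turn [3.855 0.889 0.21 ] rows 4 each [0.9638 0.2223 0.0524]
```

```bash
python3 -m jog '[{"hand":1,"offset":[0.96,0.22,0.05],"turn":[0,0,0]},{"hand":1,"offset":[0.96,0.22,0.05],"turn":[0,0,0]},{"hand":1,"offset":[0.96,0.22,0.05],"turn":[0,0,0]},{"hand":1,"offset":[0.96,0.22,0.05],"turn":[0,0,0]},{"hand":1,"offset":[0,0,0],"turn":[0,0,0]},{"hand":1,"offset":[0,0,0],"turn":[0,0,0]},{"hand":1,"offset":[0,0,0],"turn":[0,0,0]}]'
cat > wedge.py <<'E'
import sys
from look import *
from scipy.optimize import minimize
x0,y0,yaw0,name,zlo,zhi,thing=[f(a) for f,a in zip([float,float,float,str,float,float,str],sys.argv[1:])]
o=telemetry.get_obs(); im,d=imaging.get_image('wrist'); cv2.imwrite(f'pics/{name}.png',im)
P=wcloud(o,d); m=(d>0)&(P[...,2]>zlo)&(P[...,2]<zhi)&(np.hypot(P[...,0]-x0,P[...,1]-y0)<0.06)
r=models.cut_out(thing,'wrist')
if r: print('p',r[0]['p'],r[0]['bbox']); m&=r[0]['region']
m=cv2.morphologyEx(m.astype(np.uint8),cv2.MORPH_OPEN,np.ones((3,3)))
n,L,S,_=cv2.connectedComponentsWithStats(m); i=1+np.argmax(S[1:,4]); Q=P[L==i]
print('n',S[i,4],'z',np.median(Q[:,2]).round(4))
H=cv2.convexHull((Q[:,:2]*1000).astype(np.float32)); A=cv2.contourArea(H)
tpl=np.array([[-32,-8],[32,-8],[32,8],[-32,24]],float)
def quad(p):
    c,s=np.cos(p[2]),np.sin(p[2]); return (tpl@np.array([[c,s],[-s,c]])+p[:2]).astype(np.float32)
def cost(p):
    a,_=cv2.intersectConvexConvex(H,quad(p)); return -a/(A+1536-a)
best=min((minimize(cost,[x0*1e3+dx,y0*1e3+dy,np.radians(yaw0)+da],method='Nelder-Mead',options=dict(initial_simplex=None,maxiter=2000)) for dx in(-6,0,6) for dy in(-6,0,6) for da in (-.15,0,.15)),key=lambda b:b.fun)
print('area',A,'iou',-best.fun,'pt',best.x[:2].round(1),'yaw',np.degrees(best.x[2]).round(2))
E
python3 wedge.py 0.449 0.165 -45 w4 0.033 0.055 green_wedge_mid; python3 go.py 0.449 0.165 0.1 -135
```

```text
time_s: 15.83
tcp_pos: [0.4507, 0.1657, 0.1507]
ee_rot: [-1.196, 2.902, -0.0]
contact_force: [0.7, 0.4, 0.3]
gripper_width: 0.0921
grip_force: 0.0
p 0.7 [285.5, 175.9, 353.9, 221.5]
n 1996 z 0.04
area 1574.8834735567216 iou 0.9643233037478249 pt [445.8 164.1] yaw -44.71
t 15.93 pos [0.4512 0.166  0.1504] psi -135.12 tilt 0.12 w 0.0916 F [-0.2 -0.1 -0.6] j [ 0.35  0.23  2.01  0.    0.9  -2.  ]
turn z total -0.002 rows 1 each -0.002
offset after turn [0.057 0.021 1.26 ] rows 2 each [0.0286 0.0107 0.6302]
```

View pics/w4.png

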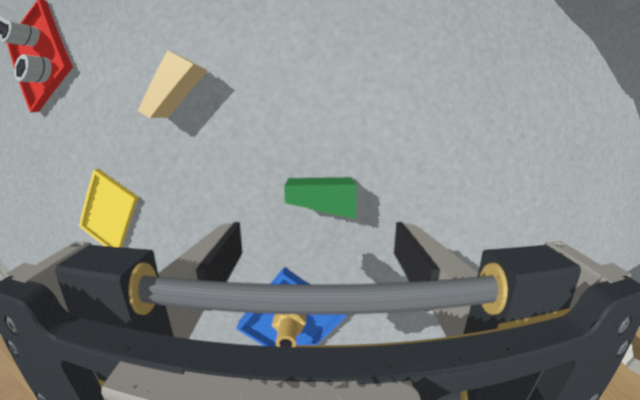

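The wrist view shows the green wedge at (286–357, 176–221), thick end right and straight face at the top, which matches the fit. The sockets and the fitting stand in their trays.

```bash
python3 go.py 0.4437 0.162 0.033 -134.7
```

```text
t 15.93 pos [0.4512 0.166  0.1504] psi -135.12 tilt 0.12 w 0.0916 F [-0.2 -0.1 -0.6] j [ 0.35  0.23  2.01  0.    0.9  -2.  ]
turn z total -0.007 rows 1 each -0.007
offset after turn [0.204 0.063 2.935] rows 3 each [0.0678 0.021  0.9785]
```

```bash
python3 -m jog '[{"hand":1,"offset":[0.2,0.06,0.5],"turn":[0,0,-0.007]},{"hand":1,"offset":[0,0,0.9],"turn":[0,0,0]},{"hand":1,"offset":[0,0,0.9],"turn":[0,0,0]},{"hand":1,"offset":[0,0,0.63],"turn":[0,0,0]},{"hand":1,"offset":[0,0,0],"turn":[0,0,0]},{"hand":1,"offset":[0,0,0],"turn":[0,0,0]},{"hand":0,"offset":[0,0,0],"turn":[0,0,0]},{"hand":0,"offset":[0,0,0],"turn":[0,0,0]},{"hand":0,"offset":[0,0,0],"turn":[0,0,0]},{"hand":0,"offset":[0,0,0],"turn":[0,0,0]},{"hand":0,"offset":[0,0,0],"turn":[0,0,0]},{"hand":0,"offset":[0,0,0],"turn":[0,0,0]}]'
python3 -m jog '[{"hand":0,"offset":[0,0,0],"turn":[0,0,0]},{"hand":0,"offset":[0,0,0],"turn":[0,0,0]}]'
python3 go.py 0.6509 0.0005 0.1 104.1
```

```text
time_s: 16.93
tcp_pos: [0.443, 0.1616, 0.0337]
ee_rot: [-1.211, 2.897, -0.0]
contact_force: [-1.2, -0.2, 8.0]
gripper_width: 0.0638
grip_force: 30.0
time_s: 17.1
tcp_pos: [0.443, 0.1616, 0.0337]
ee_rot: [-1.211, 2.897, -0.0]
contact_force: [-1.4, 0.4, 8.5]
gripper_width: 0.0639
grip_force: 30.0
t 17.1 pos [0.443  0.1616 0.0337] psi -134.62 tilt 0.11 w 0.0639 F [-1.4  0.4  8.5] j [ 0.35  0.41  2.1   0.    0.62 -2.02]
turn z total -3.979 rows 34 each -0.117
offset after turn [-5.172  4.061 -1.658] rows 7 each [-0.7388  0.5801 -0.2369]
```

```bash
python3 -m jog '[{"hand":0,"offset":[0,0,-0.6],"turn":[0,0,0]},{"hand":0,"offset":[0,0,-0.6],"turn":[0,0,0.119]},{"hand":0,"offset":[0,0,-0.6],"turn":[0,0,0.119]},{"hand":0,"offset":[0,0,-0.6],"turn":[0,0,0.119]},{"hand":0,"offset":[0,0,0],"turn":[0,0,0.119]},{"hand":0,"offset":[0,0,0],"turn":[0,0,0.119]},{"hand":0,"offset":[0,0,0],"turn":[0,0,0.119]},{"hand":0,"offset":[0,0,0],"turn":[0,0,0.119]},{"hand":0,"offset":[0,0,0],"turn":[0,0,0.119]},{"hand":0,"offset":[0,0,0],"turn":[0,0,0.119]},{"hand":0,"offset":[0,0,0],"turn":[0,0,0.119]}]'
python3 -m jog '[{"hand":0,"offset":[0,0,0],"turn":[0,0,0.119]},{"hand":0,"offset":[0,0,0],"turn":[0,0,0.119]},{"hand":0,"offset":[0,0,0],"turn":[0,0,0.119]},{"hand":0,"offset":[0,0,0],"turn":[0,0,0.119]},{"hand":0,"offset":[0,0,0],"turn":[0,0,0.119]},{"hand":0,"offset":[0,0,0],"turn":[0,0,0.119]},{"hand":0,"offset":[0,0,0],"turn":[0,0,0.119]},{"hand":0,"offset":[0,0,0],"turn":[0,0,0]}]'
python3 go.py 0.668 -0.068 0.13 104.1
```

```text
time_s: 18.02
tcp_pos: [0.4421, 0.1612, 0.129]
ee_rot: [0.717, 3.058, 0.001]
contact_force: [0.5, -0.3, -0.4]
gripper_width: 0.0635
grip_force: 30.0
time_s: 18.68
tcp_pos: [0.4422, 0.1612, 0.1289]
ee_rot: [1.941, 2.47, 0.001]
contact_force: [-0.1, 0.9, -0.2]
gripper_width: 0.0636
grip_force: 30.0
t 18.68 pos [0.4422 0.1612 0.1289] psi 103.66 tilt 0.03 w 0.0636 F [-0.1  0.9 -0.2] j [0.35 0.25 2.05 0.   0.85 0.11]
turn z total -0.007 rows 1 each -0.0073
offset after turn [-6.934  4.08  -0.026] rows 9 each [-0.7704  0.4533 -0.0029]
```

```bash
python3 -m jog '[{"hand":0,"offset":[-0.77,0.45,0],"turn":[0,0,-0.007]},{"hand":0,"offset":[-0.77,0.45,0],"turn":[0,0,0]},{"hand":0,"offset":[-0.77,0.45,0],"turn":[0,0,0]},{"hand":0,"offset":[-0.77,0.45,0],"turn":[0,0,0]},{"hand":0,"offset":[-0.77,0.45,0],"turn":[0,0,0]},{"hand":0,"offset":[-0.77,0.45,0],"turn":[0,0,0]},{"hand":0,"offset":[-0.77,0.45,0],"turn":[0,0,0]},{"hand":0,"offset":[-0.77,0.45,0],"turn":[0,0,0]},{"hand":0,"offset":[-0.77,0.45,0],"turn":[0,0,0]},{"hand":0,"offset":[0,0,0],"turn":[0,0,0]},{"hand":0,"offset":[0,0,0],"turn":[0,0,0]},{"hand":0,"offset":[0,0,0],"turn":[0,0,0]}]'
cat > tray.py <<'E'
from look import *
o=telemetry.get_obs(); im,d=imaging.get_image('wrist'); cv2.imwrite('pics/w5.png',im); P=wcloud(o,d)
r=models.cut_out('wedge_tray','wrist')[0]; print(r['p'],r['bbox'])
hs=cv2.cvtColor(im,cv2.COLOR_BGR2HSV); y=((hs[...,0]>18)&(hs[...,0]<38)&(hs[...,1]>110)).astype(np.uint8)
for n,m in (('net',r['region']),('hsv',y>0)):
    Q=P[m&(d>0)&(np.hypot(P[...,0]-.651,P[...,1])<.07)&(P[...,2]>-.005)&(P[...,2]<.02)]
    print(n,len(Q),np.percentile(Q[:,2],[5,50,95]).round(4),cv2.minAreaRect((Q[:,:2]*1000).astype(np.float32)))
E
python3 tray.py; python3 go.py 0.6457 0.0214 0.07 104.1
```

```text
time_s: 19.68
tcp_pos: [0.667, -0.0668, 0.1282]
ee_rot: [-1.922, -2.484, 0.001]
contact_force: [0.6, -0.6, -1.2]
gripper_width: 0.0633
grip_force: 30.0
0.91 [269.8, 82.8, 367.8, 163.3]
net 7162 [0.0029 0.0043 0.0105] ((649.2635498046875, 1.8842887878417969), (86.86161804199219, 71.3481674194336), 14.1741361618042)
hsv 7040 [0.0029 0.0043 0.0105] ((650.37353515625, 2.4569168090820312), (84.58184814453125, 68.36771392822266), 14.162708282470703)
t 19.78 pos [ 0.6668 -0.0661  0.1285] psi 104.55 tilt 0.06 w 0.0639 F [-0.1 -0.6 -1.1] j [-0.1   0.52  1.61  0.    1.01 -0.36]
turn z total 0.007 rows 1 each 0.0075
offset after turn [2.25  0.02  1.462] rows 3 each [0.7499 0.0068 0.4872]
```

View pics/w5.png

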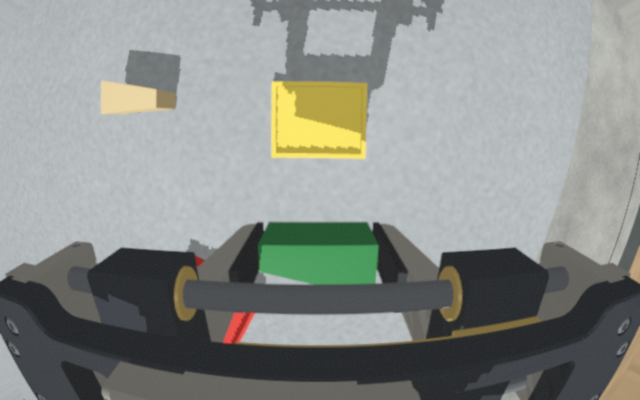

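The view shows the yellow tray at (272–367, 82–158) and the green wedge held with its straight face toward the tray. I'll check where the held straight face lies in the tool frame.

```bash
cat > held.py <<'E'
from look import *
o=telemetry.get_obs(); im,d=imaging.get_image('wrist'); P=wcloud(o,d); M=R.from_rotvec(o['ee_rot']).as_matrix()
Q=(P-np.array(o['tcp_pos']))@M
m=(d>0)&(abs(Q[...,1])<.03)&(Q[...,0]<.03)&(Q[...,0]>-.03)&(Q[...,2]>-.012)&(Q[...,2]<.045)
v,u=np.mgrid[:400,:640]; m&=(v<290)&(u>262)&(u<378)
A=Q[m]; print(len(A))
top=A[A[:,2]<np.percentile(A[:,2],20)+.006]; print('z',np.percentile(A[:,2],[2,20,50,80]).round(4))
side=A[(A[:,2]>np.percentile(A[:,2],20)+.01)]; print('side face x',np.percentile(side[:,0],[10,50,90]).round(4))
for a in np.arange(-.03,.03,.01):
    t=top[(top[:,1]>=a)&(top[:,1]<a+.01)]; print(round(a,2),len(t),(np.percentile(t[:,0],[1,99]).round(4) if len(t) else ''))
E
python3 held.py
```

```text
6482
z [-0.0073 -0.0065 -0.0058  0.0106]
side face x [0.0042 0.0046 0.005 ]
-0.03 618 [-0.0134  0.0049]
-0.02 693 [-0.0161  0.0049]
-0.01 785 [-0.018   0.0049]
0.0 780 [-0.0181  0.0049]
0.01 781 [-0.0184  0.0049]
0.02 752 [-0.018   0.0049]
```

```bash
python3 go.py 0.6451 0.0235 0.07 104.17
```

```text
t 19.83 pos [ 0.6669 -0.066   0.1286] psi 104.54 tilt 0.05 w 0.0639 F [ 0.5  0.2 -0.4] j [-0.1   0.52  1.61  0.    1.01 -0.35]
turn z total 0.006 rows 1 each 0.0062
offset after turn [2.302 0.018 1.465] rows 3 each [0.7675 0.006  0.4885]
```

```bash
python3 -m jog '[{"hand":0,"offset":[0.77,0.006,0],"turn":[0,0,0.006]},{"hand":0,"offset":[0.77,0.006,0.3],"turn":[0,0,0]},{"hand":0,"offset":[0.76,0.006,0.6],"turn":[0,0,0]},{"hand":0,"offset":[0,0,0.5],"turn":[0,0,0]},{"hand":0,"offset":[0,0,0],"turn":[0,0,0]},{"hand":0,"offset":[0,0,0],"turn":[0,0,0]},{"hand":0,"offset":[0,0,0],"turn":[0,0,0]},{"hand":0,"offset":[0,0,0],"turn":[0,0,0]}]'
python3 go.py 0.6451 0.0235 0.038 104.17
```

```text
time_s: 20.5
tcp_pos: [0.6472, 0.0218, 0.0742]
ee_rot: [1.932, 2.475, 0.002]
contact_force: [0.1, -0.9, -0.7]
gripper_width: 0.0635
grip_force: 30.0
t 20.5 pos [0.6472 0.0218 0.0742] psi 104.04 tilt 0.13 w 0.0635 F [ 0.1 -0.9 -0.7] j [ 0.03  0.56  1.7  -0.    0.89 -0.21]
turn z total -0.002 rows 1 each -0.0022
offset after turn [ 0.053 -0.04   0.904] rows 1 each [ 0.0534 -0.0396  0.9044]
```

```bash
python3 -m jog '[{"hand":0,"offset":[0.05,-0.04,0.4],"turn":[0,0,0]},{"hand":0,"offset":[0,0,0.3],"turn":[0,0,0]},{"hand":0,"offset":[0,0,0.18],"turn":[0,0,0]},{"hand":0,"offset":[0,0,0],"turn":[0,0,0]},{"hand":0,"offset":[0,0,0],"turn":[0,0,0]},{"hand":0,"offset":[0,0,0],"turn":[0,0,0]}]'
python3 go.py 0.6451 0.0235 0.0375 104.17
```

```text
time_s: 21.0
tcp_pos: [0.6442, 0.0236, 0.0374]
ee_rot: [1.933, 2.476, 0.0]
contact_force: [-0.3, -0.3, -0.5]
gripper_width: 0.0639
grip_force: 30.0
t 21.0 pos [0.6442 0.0236 0.0374] psi 104.04 tilt 0.0 w 0.0639 F [-0.3 -0.3 -0.5] j [ 0.03  0.6   1.72  0.    0.82 -0.21]
turn z total -0.002 rows 1 each -0.0021
offset after turn [-0.008  0.021 -0.003] rows 1 each [-0.0082  0.0215 -0.0027]
```

```bash
python3 -m jog '[{"hand":0,"offset":[0,0,0.025],"turn":[0,0,0]},{"hand":0,"offset":[0,0,0],"turn":[0,0,0]},{"hand":1,"offset":[0,0,0],"turn":[0,0,0]},{"hand":1,"offset":[0,0,0],"turn":[0,0,0]},{"hand":1,"offset":[0,0,0],"turn":[0,0,0]},{"hand":1,"offset":[0,0,0],"turn":[0,0,0]},{"hand":1,"offset":[0,0,-0.3],"turn":[0,0,0]},{"hand":1,"offset":[0,0,-0.7],"turn":[0,0,0]},{"hand":1,"offset":[0,0,-0.9],"turn":[0,0,0]},{"hand":1,"offset":[0,0,-0.9],"turn":[0,0,0]},{"hand":1,"offset":[0,0,0],"turn":[0,0,0]}]'
python3 go.py 0.474 -0.016 0.15 101.5
```

```text
time_s: 21.92
tcp_pos: [0.6482, 0.0241, 0.1566]
ee_rot: [1.928, 2.47, 0.011]
contact_force: [0.9, -0.8, 0.5]
gripper_width: 0.0918
grip_force: 0.0
t 21.92 pos [0.6482 0.0241 0.1566] psi 104.06 tilt 0.62 w 0.0918 F [ 0.9 -0.8  0.5] j [ 0.03  0.45  1.65  0.    1.02 -0.21]
turn z total 0.043 rows 1 each 0.0427
offset after turn [-0.114 -4.466  0.165] rows 5 each [-0.0229 -0.8932  0.0331]
```

```bash
python3 -m jog '[{"hand":1,"offset":[0,0,0],"turn":[0,0,0.043]},{"hand":1,"offset":[-0.02,-0.89,0],"turn":[0,0,0]},{"hand":1,"offset":[-0.02,-0.89,0],"turn":[0,0,0]},{"hand":1,"offset":[-0.02,-0.89,0],"turn":[0,0,0]},{"hand":1,"offset":[-0.02,-0.89,0],"turn":[0,0,0]},{"hand":1,"offset":[-0.02,-0.89,0],"turn":[0,0,0]},{"hand":1,"offset":[0,0,0],"turn":[0,0,0]},{"hand":1,"offset":[0,0,0],"turn":[0,0,0]},{"hand":1,"offset":[0,0,0],"turn":[0,0,0]}]'
python3 wedge.py 0.474 -0.016 11.5 w6 0.033 0.055 pale_wedge_mid
```

```text
time_s: 22.67
tcp_pos: [0.4718, -0.0155, 0.1494]
ee_rot: [1.987, 2.431, 0.003]
contact_force: [0.3, 0.3, 0.7]
gripper_width: 0.0918
grip_force: 0.0
p 0.78 [286.0, 169.8, 357.6, 214.0]
n 1951 z 0.04
area 1515.6719355474797 iou 0.9484863014471266 pt [477.8 -17.2] yaw 13.66
```

View pics/w6.png

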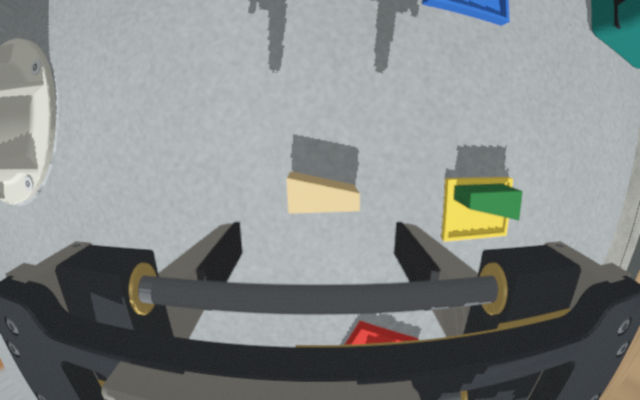

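The pale wedge is at (286–358, 170–214), thick end left and straight face at the bottom. The green wedge sits in the tray with its straight face toward the upper wall.

```bash
python3 go.py 0.4785 -0.0201 0.033 103.66
```

```text
t 22.77 pos [ 0.4721 -0.0153  0.149 ] psi 101.49 tilt 0.11 w 0.0919 F [ 0.5 -0.9 -0.3] j [-0.04  0.22  2.03  0.    0.89 -0.24]
turn z total -0.036 rows 1 each -0.0362
offset after turn [-0.154  0.128  2.899] rows 3 each [-0.0512  0.0425  0.9665]
```

```bash
python3 -m jog '[{"hand":1,"offset":[0,0,0],"turn":[0,0,-0.036]},{"hand":1,"offset":[-0.15,0.13,0.5],"turn":[0,0,0]},{"hand":1,"offset":[0,0,0.9],"turn":[0,0,0]},{"hand":1,"offset":[0,0,0.9],"turn":[0,0,0]},{"hand":1,"offset":[0,0,0.6],"turn":[0,0,0]},{"hand":1,"offset":[0,0,0],"turn":[0,0,0]},{"hand":1,"offset":[0,0,0],"turn":[0,0,0]}]'
python3 -m jog '[{"hand":0,"offset":[0,0,0],"turn":[0,0,0]},{"hand":0,"offset":[0,0,0],"turn":[0,0,0]},{"hand":0,"offset":[0,0,0],"turn":[0,0,0]},{"hand":0,"offset":[0,0,0],"turn":[0,0,0]},{"hand":0,"offset":[0,0,0],"turn":[0,0,0]},{"hand":0,"offset":[0,0,0],"turn":[0,0,0]},{"hand":0,"offset":[0,0,0],"turn":[0,0,0]},{"hand":0,"offset":[0,0,0],"turn":[0,0,0]},{"hand":0,"offset":[0,0,-0.6],"turn":[0,0,0]},{"hand":0,"offset":[0,0,-0.9],"turn":[0,0,0]},{"hand":0,"offset":[0,0,-0.9],"turn":[0,0,0]},{"hand":0,"offset":[0,0,0],"turn":[0,0,0]}]'
python3 go.py 0.668 -0.068 0.13 104.17
```

```text
time_s: 23.35
tcp_pos: [0.4768, -0.0198, 0.0315]
ee_rot: [-1.94, -2.468, 0.003]
contact_force: [0.6, 0.1, 0.8]
gripper_width: 0.0919
grip_force: 0.0
time_s: 24.35
tcp_pos: [0.4805, -0.0202, 0.1343]
ee_rot: [1.937, 2.464, 0.008]
contact_force: [1.6, 0.4, -0.0]
gripper_width: 0.0635
grip_force: 30.0
t 24.35 pos [ 0.4805 -0.0202  0.1343] psi 103.64 tilt 0.52 w 0.0635 F [ 1.6  0.4 -0. ] j [-0.05  0.25  2.03  0.    0.86 -0.28]
turn z total -0.009 rows 1 each -0.0089
offset after turn [-2.305  4.253  0.108] rows 5 each [-0.4611  0.8507  0.0217]
```

```bash
python3 -m jog '[{"hand":0,"offset":[0,0,0],"turn":[0,0,-0.009]},{"hand":0,"offset":[-0.46,0.85,0],"turn":[0,0,0]},{"hand":0,"offset":[-0.46,0.85,0],"turn":[0,0,0]},{"hand":0,"offset":[-0.46,0.85,0],"turn":[0,0,0]},{"hand":0,"offset":[-0.46,0.85,0],"turn":[0,0,0]},{"hand":0,"offset":[-0.46,0.85,0],"turn":[0,0,0]},{"hand":0,"offset":[0,0,0],"turn":[0,0,0]},{"hand":0,"offset":[0,0,0],"turn":[0,0,0]},{"hand":0,"offset":[0,0,0],"turn":[0,0,0]}]'
python3 wedge.py 0.6458 0.0206 194 w7 0.037 0.06 green_wedge_mid; python3 held.py; python3 go.py 0.6554 -0.0167 0.075 104.17
```

```text
time_s: 25.1
tcp_pos: [0.6625, -0.0675, 0.1264]
ee_rot: [-1.928, -2.476, 0.003]
contact_force: [-0.2, -0.4, -1.5]
gripper_width: 0.0637
grip_force: 30.0
p 0.88 [282.3, 81.5, 363.3, 127.4]
n 2526 z 0.044
area 1524.7647066873906 iou 0.9705801132417909 pt [644.8  20.2] yaw 193.71
6781
z [-0.0076 -0.0068 -0.0062  0.004 ]
side face x [0.0125 0.0185 0.0245]
-0.03 991 [-0.0053  0.0254]
-0.02 1018 [-0.0053  0.0231]
-0.01 928 [-0.0051  0.0207]
0.0 828 [-0.0051  0.0181]
0.01 733 [-0.0054  0.0156]
0.02 634 [-0.0055  0.0131]
t 25.25 pos [ 0.6627 -0.0672  0.1279] psi 104.2 tilt 0.09 w 0.0637 F [ 0.6  0.1 -0.2] j [-0.1   0.52  1.62  0.    1.01 -0.35]
turn z total 0.001 rows 1 each 0.0005
offset after turn [1.27  0.132 1.322] rows 2 each [0.6349 0.066  0.6611]
```

View pics/w7.png

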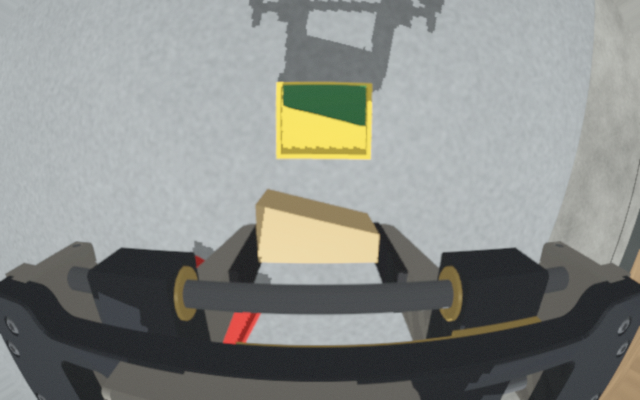

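The green wedge lies well in the tray at (282–363, 82–127), and the pale one is held with its sloping face toward it.

```bash
python3 -m jog '[{"hand":0,"offset":[0.41,0.04,0],"turn":[0,0,0]},{"hand":0,"offset":[0.41,0.04,0.3],"turn":[0,0,0]},{"hand":0,"offset":[0.41,0.04,0.6],"turn":[0,0,0]},{"hand":0,"offset":[0,0,0.4],"turn":[0,0,0]},{"hand":0,"offset":[0,0,0],"turn":[0,0,0]},{"hand":0,"offset":[0,0,0],"turn":[0,0,0]},{"hand":0,"offset":[0,0,0],"turn":[0,0,0]},{"hand":0,"offset":[0,0,0],"turn":[0,0,0]}]'
python3 go.py 0.6556 -0.0182 0.0365 104.17
```

```text
time_s: 25.92
tcp_pos: [0.6576, -0.0187, 0.0776]
ee_rot: [1.929, 2.477, 0.002]
contact_force: [0.2, -0.5, -0.4]
gripper_width: 0.0641
grip_force: 30.0
t 25.92 pos [ 0.6576 -0.0187  0.0776] psi 104.18 tilt 0.11 w 0.0641 F [ 0.2 -0.5 -0.4] j [-0.03  0.56  1.67 -0.    0.9  -0.28]
turn z total 0.0 rows 1 each 0.0001
offset after turn [ 0.023 -0.045  1.026] rows 2 each [ 0.0117 -0.0226  0.5132]
```

```bash
python3 -m jog '[{"hand":0,"offset":[0.02,-0.04,0.4],"turn":[0,0,0]},{"hand":0,"offset":[0,0,0.35],"turn":[0,0,0]},{"hand":0,"offset":[0,0,0.22],"turn":[0,0,0]},{"hand":0,"offset":[0,0,0],"turn":[0,0,0]},{"hand":0,"offset":[0,0,0],"turn":[0,0,0]},{"hand":0,"offset":[0,0,0],"turn":[0,0,0]}]'
python3 go.py 0.6556 -0.0182 0.0365 104.17
```

```text
time_s: 26.42
tcp_pos: [0.655, -0.0185, 0.0374]
ee_rot: [-1.93, -2.478, 0.0]
contact_force: [0.1, 0.3, -1.0]
gripper_width: 0.0636
grip_force: 30.0
t 26.42 pos [ 0.655  -0.0185  0.0374] psi 104.17 tilt 0.02 w 0.0636 F [ 0.1  0.3 -1. ] j [-0.03  0.62  1.69 -0.    0.84 -0.28]
turn z total -0.0 rows 1 each -0.0001
offset after turn [0.004 0.016 0.023] rows 1 each [0.0039 0.0155 0.0225]
```

```bash
python3 -m jog '[{"hand":0,"offset":[0,0,0.025],"turn":[0,0,0]},{"hand":0,"offset":[0,0,0],"turn":[0,0,0]},{"hand":1,"offset":[0,0,0],"turn":[0,0,0]},{"hand":1,"offset":[0,0,0],"turn":[0,0,0]},{"hand":1,"offset":[0,0,0],"turn":[0,0,0]},{"hand":1,"offset":[0,0,0],"turn":[0,0,0]},{"hand":1,"offset":[0,0,-0.3],"turn":[0,0,0]},{"hand":1,"offset":[0,0,-0.7],"turn":[0,0,0]},{"hand":1,"offset":[0,0,-0.9],"turn":[0,0,0]},{"hand":1,"offset":[0,0,-0.9],"turn":[0,0,0]},{"hand":1,"offset":[0,0,-0.9],"turn":[0,0,0]},{"hand":1,"offset":[-0.5,0,-0.5],"turn":[0,0,0]}]'
python3 -m jog '[{"hand":1,"offset":[-0.9,0,0],"turn":[0,0,0]},{"hand":1,"offset":[-0.9,0,0],"turn":[0,0,0]},{"hand":1,"offset":[0,0,0],"turn":[0,0,0]},{"hand":1,"offset":[0,0,0],"turn":[0,0,0]},{"hand":1,"offset":[0,0,0],"turn":[0,0,0]}]'
python3 wedge.py 0.655 -0.0157 14 w8 0.037 0.06 pale_wedge_mid; python3 wedge.py 0.6448 0.0202 194 w8 0.037 0.06 green_wedge_mid
python3 - <<'E'
from h import *
im,d=imaging.get_image('top'); P=cloud('top',d)
for n,b in (('red',(.50,.66,-.32,-.16)),('blue',(.52,.65,.19,.31))):
    m=(d>0)&(P[...,2]>.032)&(P[...,0]>b[0])&(P[...,0]<b[1])&(P[...,1]>b[2])&(P[...,1]<b[3])
    k,L,S,_=cv2.connectedComponentsWithStats(m.astype(np.uint8))
    for i in range(1,k): print(n,S[i,4],np.percentile(P[L==i][:,2],90).round(4),P[L==i].mean(0).round(3))
a=cv2.imread('pics/w8.png'); cv2.imwrite('pics/fin.png',np.vstack([cv2.resize(im[150:260,110:520],(640,172)),a]))
E
```

```text
time_s: 27.42
tcp_pos: [0.6609, -0.0355, 0.2102]
ee_rot: [1.926, 2.478, 0.006]
contact_force: [1.0, -0.8, 0.6]
gripper_width: 0.092
grip_force: 0.0
time_s: 27.83
tcp_pos: [0.6773, -0.1073, 0.2049]
ee_rot: [-1.931, -2.478, -0.0]
contact_force: [-0.3, 0.1, 0.6]
gripper_width: 0.0918
grip_force: 0.0
p 0.88 [284.7, 74.0, 349.4, 108.5]
n 1493 z 0.0441
area 1536.4379996533162 iou 0.9752782236256419 pt [654.  -16.3] yaw 14.22
p 0.66 [286.6, 50.4, 349.9, 88.5]
n 1468 z 0.044
area 1569.9006323996582 iou 0.9617903488279409 pt [644.6  20.1] yaw 194.29
red 48 0.6156 [ 0.646 -0.162  0.61 ]
blue 58 0.0549 [0.582 0.246 0.051]
```

View pics/fin.png

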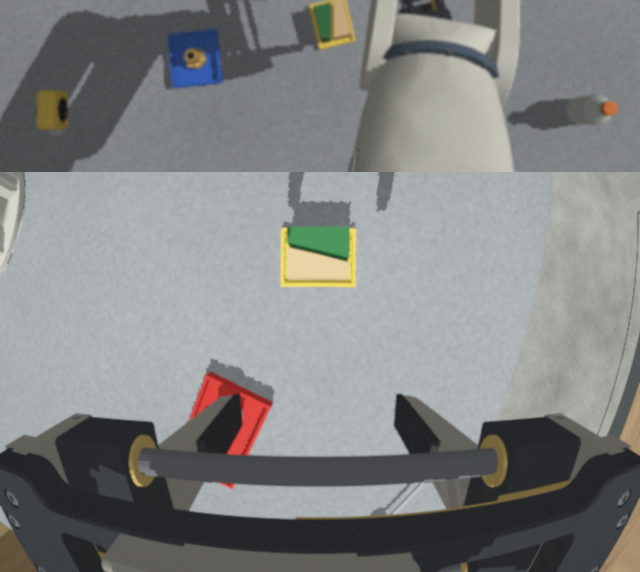

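Both wedges are packed head to tail in the yellow tray at (282–355, 227–287) of the stacked picture, and the fitting stands in the blue tray. The arm hides the sockets from the top camera, so I'll check them with the scene camera.

```bash
python3 - <<'E'
from h import *
im,d=imaging.get_image('scene'); P=cloud('scene',d)
for z in ('tall_socket_mid','short_socket_mid','brass_fitting_mid'):
    r=models.cut_out(z,'scene')
    if r:
        Q=P[r[0]['region']&(d>0)]; print(z,round(r[0]['p'],2),np.percentile(Q[:,2],[5,97]).round(3),np.median(Q,0).round(3))
cv2.imwrite('pics/sc9.png',cv2.resize(im[100:310,150:450],None,fx=2.5,fy=2.5))
E
```

```text
tall_socket_mid 0.4 [0.004 0.022] [0.589 0.256 0.009]
short_socket_mid 0.62 [0.008 0.054] [ 0.591 -0.198  0.035]
brass_fitting_mid 0.49 [0.011 0.058] [0.588 0.256 0.025]
```

View pics/sc9.png

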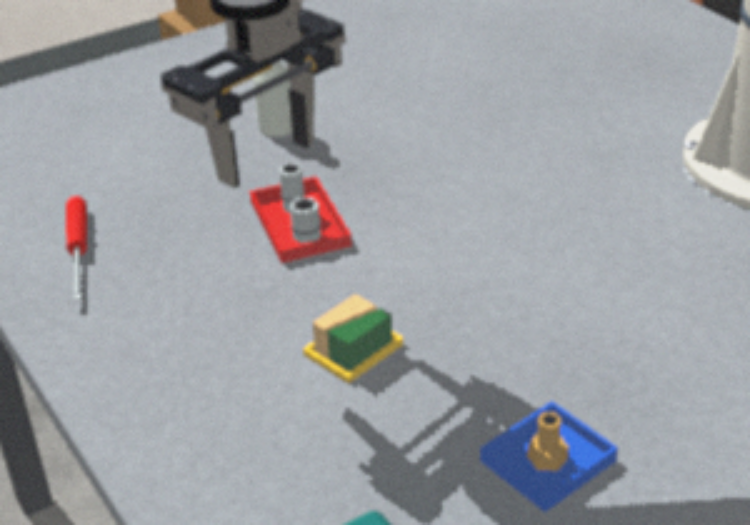

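The sockets stand in the red tray at (291,185) and (305,218), the fitting stands in the blue tray at (549,440), and the wedges are packed at (353,333). The robot is touching nothing, so I'll hand in.

```bash
python3 -c "
from station import order
print(order.close_job())"
```

```text
the job is handed in; nothing more can be done
None
```

The job is handed in after about 28 s of robot time: both sockets stand in the red tray, the brass fitting stands in the blue tray and the wedges are packed head to tail in the yellow tray, all confirmed in the last pictures, with the tape measure and bottle never approached; the judge's verdict was not shown.

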